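# Third hand for a carved drawer front

## Robot

A 6-joint arm with a two-finger parallel gripper is mounted at the origin on the work surface. World frame = base frame: x ahead of the robot, y to its left, z up, the work surface at z = 0. Lengths are in mm, angles in rad, forces in N, time in s.
With the tool pointing down it reaches from about 350 to 975 mm from the base axis. Payload 7.1 kg.
Tool frame: the origin (TCP) lies midway between the tips of the shut fingers; the grasp point (between the pads) lies env.hold_point_z behind it (env.hold_point_z is the distance from the TCP to the grasp point, in mm); z points along the fingers, y is the line along which they close (so a half turn about z gives the same grasp; the last joint's range is limited). The gripper opens to 88 mm and grips with 3 to 60 N. Pads are 20 mm wide; open, the fingers measure 115 mm over their backs; the gripper's body (75 mm by 178 mm) begins 61 mm behind the grasp point.
Start: joints at [-1.277, 0.423, 1.63, -0, 1.089, -0.019], TCP at [192.345, -594.65, 222.675] pointing down, gripper open.
Joint ranges: [-3, 3], [-0.9, 2.11], [0.09, 2.58], [-1.31, 4.45], [0.11, 2.69], [-2.54, 2.54]. Speed limits (rad/s): [2.39, 2.39, 3.01, 3.14, 3.14, 3.14].

## Interface

Orientations are given as a unit quaternion [x, y, z, w].
In Python, from station import env gives the robot as it stands. Calls block until the motion is done:
- env.reach(position, orientation): joint-space move of the TCP to a pose.
- env.move_l(position, rot=None, rate=150, f_stop=None): straight line of the TCP; rot=None keeps the orientation; rate is the mean speed in mm/s. With f_stop (N) it stops when the force on the tool has changed by that much, and returns True; else False.
- env.move_joints(angles): joint-space move.
- env.set_gripper(opening): finger opening in mm; the grip force is fixed at half the most; returns when the fingers have stopped.
- env.hold(seconds).
- env.ik(position, orientation): joint angles nearest the present ones, or None.
- env.read_state(): the state.
- env.camera(name): name is "scene" or "side" or "wrist"; returns the picture (480x640x3 uint8, blue, green, red); there is no depth.
- env.camera_params(name): a dict with "fx", "fy", "cx", "cy" (pixels), "dist" ([k1, k2, p1, p2, k3] as OpenCV has them; the pictures are not rectified), "pose" (4x4, takes a point from camera to world coordinates); the wrist camera has in their place "tool_from_camera" (4x4, takes a point from camera to tool coordinates, whose origin is the TCP and whose axes are the flange's). Camera axes: x right, y up, looking along -z (the intrinsics and any distortion apply to the point x, -y, -z); pixel columns grow to the right and rows downward; lengths in mm; the calibration is good to about 2 mm. A picture is of the moment at which its call begins: read the wrist's pose just before it. camera_params takes no time and is no camera call.
A pose or a line that the arm cannot do raises env.IKError and nothing moves.
- env.sign_off(): hands the job in; it is judged then, once.
Trained networks look in the newest picture that a camera, given by its name, has taken for a name from the list of things; names that differ only in an ending like _2 or _b are one class to them, and where a whole thing is asked for, a point or a joint stands for the part that bears it (a point fixed in the world has none). Each returns a list of dicts, best first, with "confidence" (0 to 1); they miss things now and then, are a little off and sometimes report something else, mostly with a low value. They report only what shows in the picture. A call takes as long as a camera call.
- env.boxes_of(camera, thing): "xy" ([column, row] in pixels, amid what is visible of it).
- env.trace(camera, thing): "mask" (480x640 bool, what is visible of it) and "xy" ([column, row] in pixels, amid what is visible of it).
- env.pinpoint(camera, thing): "xy" ([column, row] in pixels: a listed point, or the origin of a listed thing).
The state is a dict: "time_s": time; "qpos": joint angles; "dq": joint speeds; "tau": joint torques, N m; "tool_pos": TCP position; "orientation": TCP orientation; "force": force on the tool from outside, world axes, zero at the start; "wrist_torque": the same for the moment, N m; "width": finger opening in mm; "grip_force": force on a finger pad.
Only numpy, scipy, OpenCV 4.12 (cv2) and the standard library are available. Lean on these libraries where they do the work, as an engineer would, in place of code of your own. Each camera call takes 0.05 s, during which the arm holds its last target. There are 200 camera calls.

## Task

Be my third hand while I fit the carved front to this little tool chest: first push the open drawer fully home until its catch takes it, then pick up the carved front and stand it upright on the grey board before the drawer, pull outwards and centred on the chest. Press it flat against the drawer's face with a steady push of about 10 N (the weight of a kilo; never as much as 25 N), and finish while still pressing like that, so that I can drive the screws. Do not disturb the screw tin, the screwdriver or the carved figure.

Things in the scene. Friction and masses are not known exactly. Their poses are not given: they have to be found in the camera images.
- chest: Small wooden tool chest on a grey board, fixed. 170 mm wide (y), top 79 mm above the bench, open towards its -x (the robot). Origin: at bench level, mid-width, below the plane of the drawer's face when home. x points into the chest, z up. Carcass from x = +16 mm (the drawer's 10 mm face board closes before it, on buffers) to 186 mm. Centred: y = 0 of chest and carved front agree.
- drawer (a joint): Drawer opening in m along the chest's -x: 0 home, larger when open; starts 30 to 90 mm open. Rubs with about 1 N. From 15 to 6 mm a ball catch resists with up to 8 N, then snaps it home and keeps it (reads 0 to -2 mm). Two rubber buffers between face board and carcass give about 1 mm per 4 N of push (reads slightly negative, at most -7 mm).
- drawer_face (a point): Centre of the drawer's plain front face, a pale board 164 mm wide and 62 mm high (13 to 75 mm above the bench) facing the robot; moves with the drawer. No handle: push it here. Axes as the chest's.
- show_front: Carved front board, loose, standing on its lower edge on the bench left or right of the chest, pull towards the robot: 170 wide (y), 70 high (z), 16 mm thick (x), 0.10 to 0.19 kg. Origin: centre of its underside. Flat back at x = +8 mm, face at -8 mm. Dark block pull in mid-width: 26 mm wide, z 31 to 53 mm, x from -8 to -42 mm. Tips over easily when standing free.
- pull_grip (a point): Point to grip the pull, in the middle of its width and height, 27 mm before the middle of the carved front's thickness and 42 mm above its lower edge; fingers go down on both sides of the pull and close along y. Axes as the carved front's.
- screw_tin: Blue round tin of screws, 69 mm across, 32 mm high, origin under its centre. Leave it alone.
- screwdriver: Screwdriver with red handle lying on the bench, 190 mm long along its x, origin under its middle. Leave it alone.
- carved_figure: Small turned wooden figure, 58 mm across and 91 mm high, origin under its centre. Leave it alone.
- board_front (a point): Middle of the free strip of the 9 mm grey board before the chest: 30 mm before the closed drawer's face, on the board's upper side, 9 mm above the bench. The board is 176 mm wide and ends 60 mm before that face. The carved front stands on it. Axes as the chest's.

How it is judged:
By the outcome, as a careful person would: the job done as asked, in the order asked, and still so for the second after the job is handed in, while the arm keeps its last pose, push and grip.
It also fails if it takes over 61 s, if anything falls off the work surface, if the arm or the gripper's body presses on something with over 40 N, if the wrist force passes 120 N, or if a joint passes its speed limit or range.

## Working session

There is one attempt and no reset: what is moved stays moved. The work goes in short steps, each a Python script; the robot and the scene stay as the last script left them, time stands still between calls to the robot, and variables do not carry over. Pictures are saved under pics/ and viewed, at most 10 in all, crops included, and the job is handed in when it is done.

```bash
ls; mkdir -p pics; cat > h.py <<'E'
import numpy as np, cv2
from station import env
from scipy.spatial.transform import Rotation as R
def cam(name):
    st=env.read_state(); p=env.camera_params(name)
    K=np.array([[p['fx'],0,p['cx']],[0,p['fy'],p['cy']],[0,0,1.]])
    if 'pose' in p: T=np.array(p['pose'])
    else:
        W=np.eye(4); W[:3,:3]=R.from_quat(st['orientation']).as_matrix(); W[:3,3]=st['tool_pos']
        T=W@np.array(p['tool_from_camera'])
    return K,np.array(p['dist'],float),T
def ray(c,xy):
    K,d,T=c
    u=cv2.undistortPoints(np.array([[xy]],float),K,d)[0,0]
    v=T[:3,:3]@np.array([u[0],-u[1],-1]); return T[:3,3],v/np.linalg.norm(v)
def tri(rs):
    A=sum(np.eye(3)-np.outer(v,v) for o,v in rs); b=sum((np.eye(3)-np.outer(v,v))@o for o,v in rs)
    X=np.linalg.solve(A,b); return X,[round(float(np.linalg.norm(np.cross(X-o,v))),1) for o,v in rs]
def onz(r,z): o,v=r; return o+v*(z-o[2])/v[2]
def proj(c,P):
    K,d,T=c; q=(np.atleast_2d(P)-T[:3,3])@T[:3,:3]; q=q*[1,-1,-1]
    return cv2.projectPoints(q,np.zeros(3),np.zeros(3),K,d)[0][:,0]
E
python3 - <<'E'
from h import *
print(env.hold_point_z)
C={}
ims=[]
for n in ('scene','side'):
    C[n]=cam(n); im=env.camera(n); cv2.imwrite(f'pics/{n}0.png',im)
    print(n,C[n][2].round(2).tolist())
D={}
for t in ['chest','drawer_face','show_front','pull_grip','board_front','screw_tin','screwdriver','carved_figure']:
    for n in C:
        r=env.pinpoint(n,t)[:2]
        D[t,n]=r
        print(t,n,[(np.round(q['xy'],1).tolist(),round(q['confidence'],2)) for q in r])
    if D[t,'scene'] and D[t,'side']: print('   ',tri([ray(C[n],D[t,n][0]['xy']) for n in C]))
print(env.read_state())
E
```

```text
pics
station.py
18.700000000000003
scene [[0.79, -0.42, 0.45, 1029.64], [0.61, 0.52, -0.6, -642.98], [0.02, 0.75, 0.67, 769.76], [0.0, 0.0, 0.0, 1.0]]
side [[0.95, 0.25, -0.2, 346.98], [-0.32, 0.7, -0.64, -656.26], [-0.02, 0.67, 0.74, 799.7], [0.0, 0.0, 0.0, 1.0]]
chest scene [([341.8, 253.0], 0.81)]
chest side [([317.6, 240.8], 0.86), ([398.8, 345.7], 0.46)]
    (array([581.92970264,  48.07882345,  -6.8775019 ]), [3.3, 3.3])
drawer_face scene [([314.3, 226.4], 0.97), ([339.4, 252.2], 0.53)]
drawer_face side [([288.0, 236.2], 0.69), ([260.3, 184.6], 0.65)]
    (array([506.49651595,  39.39762768,  42.93742967]), [1.3, 1.3])
show_front scene [([174.9, 315.3], 0.67)]
show_front side [([301.9, 394.8], 0.65), ([318.6, 165.2], 0.35)]
    (array([ 425.12011621, -317.01124586,   -3.86370424]), [0.2, 0.2])
pull_grip scene [([164.1, 294.9], 0.71)]
pull_grip side [([290.2, 388.0], 0.9)]
    (array([ 404.69087113, -317.35386757,   43.40631417]), [1.0, 1.0])
board_front scene [([335.7, 243.7], 0.98)]
board_front side [([306.2, 239.9], 0.56)]
    (array([555.31268772,  58.15017489,  -1.61977703]),
[... 522 characters left out ...]
'qpos': array([-1.27701433e+00,  4.23099485e-01,  1.62990611e+00,  1.50497234e-05,
        1.08859037e+00, -1.90034554e-02]), 'dq': array([-8.15021534e-05, -5.97062654e-04, -1.10333448e-03, -1.83476775e-04,
       -3.41604175e-04, -1.10207526e-03]), 'tau': array([-8.02271570e-04, -5.44565392e+01, -2.74046284e+01,  6.46051182e-02,
        1.66524458e-02,  2.66235384e-05]), 'tool_pos': array([ 192.34031423, -594.6505099 ,  222.67297686]), 'orientation': array([ 9.87796107e-01,  1.55752530e-01,  6.37716967e-06, -2.55371006e-06]), 'force': array([ 0.19811307, -0.27130185,  0.26866364]), 'wrist_torque': array([-0.01104061,  0.0480529 , -0.01837671]), 'grip_force': 0.0, 'width': 88.12565887301437}
```

View pics/scene0.png

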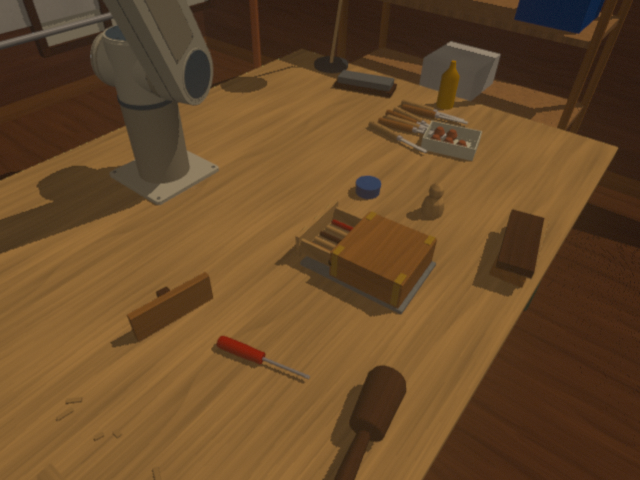

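View pics/side0.png

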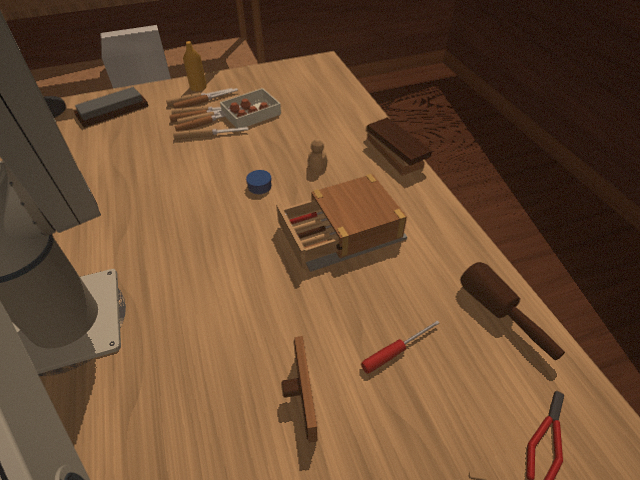

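The scene view shows the front standing at (172,307), pull towards the robot. The drawer is open at (320,235), the chest top spans (332–436, 213–300), the tin is at (368,187), the figure at (433,203) and the driver at (260,358). The side view agrees: front (304,388), chest (358,215). So the "carved_figure" scene detection was wrong. Next, corners and wrist views.

```bash
python3 - <<'E'
from h import *
C={n:cam(n) for n in('scene','side')}
print(env.camera_params('wrist')['tool_from_camera'])
for nm,a,b in [('chestFL',(371,213),(370,178)),]: pass
for n,L in [('scene',[(332,250),(371,213),(436,238),(403,284)]),('side',[(345,236),(312,193),(370,178),(405,214)])]:
    P=[onz(ray(C[n],p),79) for p in L]; print(n,np.round(P,0).tolist())
for n,L in [('scene',[(128,318),(209,275)]),('side',[(297,338),(312,437)])]:
    print(n,np.round([onz(ray(C[n],p),70) for p in L],0).tolist())
q=[1,0,0,0]
def look(tag,pos,rot,things):
    try: env.reach(pos,rot)
    except env.IKError as e: print('IK',e); return
    c=cam('wrist'); cv2.imwrite(f'pics/{tag}.png',env.camera('wrist'))
    np.savez(f'pics/{tag}.npz',K=c[0],d=c[1],T=c[2])
    for t in things:
        print(tag,t,[(np.round(r['xy'],1).tolist(),round(r['confidence'],2)) for r in env.pinpoint('wrist',t)[:2]])
look('f1',[360,-300,330],q,['pull_grip','show_front'])
look('f2',[440,-340,330],q,['pull_grip','show_front'])
look('c1',[480,20,360],q,['chest','drawer_face','board_front'])
look('c2',[560,60,360],q,['chest','drawer_face','board_front'])
print(env.read_state()['time_s'])
a=[cv2.imread(f'pics/{t}.png') for t in('f1','f2','c1','c2')]
cv2.imwrite('pics/m1.png',cv2.resize(np.vstack([np.hstack(a[:2]),np.hstack(a[2:])]),(800,600)))
E
```

```text
[[ 5.94055691e-05  9.64150506e-01  2.65355985e-01  7.46311255e+01]
 [ 9.99999890e-01 -1.80460501e-04  4.31818113e-04 -4.73254821e-01]
 [ 4.64223926e-04  2.65355931e-01 -9.64150411e-01 -1.60861314e+02]
 [ 0.00000000e+00  0.00000000e+00  0.00000000e+00  1.00000000e+00]]
scene [[609.0, -30.0, 79.0], [604.0, 128.0, 79.0], [763.0, 145.0, 79.0], [777.0, -21.0, 79.0]]
side [[618.0, -38.0, 79.0], [595.0, 124.0, 79.0], [751.0, 128.0, 79.0], [775.0, -19.0, 79.0]]
scene [[421.0, -406.0, 70.0], [455.0, -238.0, 70.0]]
side [[442.0, -242.0, 70.0], [412.0, -419.0, 70.0]]
f1 pull_grip [([329.4, 167.7], 0.9)]
f1 show_front [([333.6, 149.2], 0.93), ([35.1, 46.2], 0.69)]
f2 pull_grip [([299.1, 232.6], 0.57)]
f2 show_front [([301.4, 206.2], 0.7), ([20.1, 113.4], 0.67)]
c1 chest [([298.7, 121.3], 0.9)]
c1 drawer_face [([299.9, 181.5], 0.91)]
c1 board_front [([299.2, 145.0], 0.87)]
c2 chest [([326.5, 182.0], 0.76)]
c2 drawer_face [([330.0, 242.1], 0.68)]
c2 board_front [([327.9, 201.3], 0.91)]
5.1917
```

View pics/m1.png

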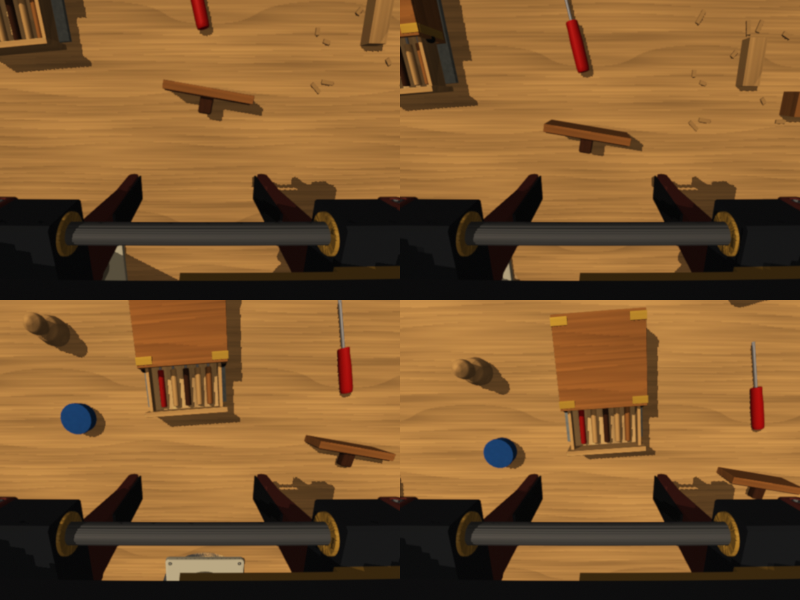

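The mosaic shows the front at f1 (210,92) and f2 (590,135), and the drawer and chest at c1 (190,370) and c2 (603,380). All are clear. I'll enlarge two crops to pick corners for yaw.

```bash
python3 - <<'E'
from h import *
a=cv2.imread('pics/c2.png')[5:255,230:430]; b=cv2.imread('pics/f2.png')[170:270,210:410]
g=lambda x:cv2.convertScaleAbs(x,alpha=1.6)
A=cv2.resize(g(a),None,fx=2.4,fy=2.4,interpolation=2); B=cv2.resize(g(b),None,fx=1.6,fy=1.6,interpolation=2)
o=np.zeros((600,800,3),np.uint8); o[:,:480]=A; o[:160,480:]=B
c=cv2.imread('pics/f1.png')[110:210,240:440]; o[200:360,480:]=cv2.resize(g(c),None,fx=1.6,fy=1.6,interpolation=2)
cv2.imwrite('pics/m2.png',o)
class Z: pass
cs={t:(lambda z:(z['K'],z['d'],z['T']))(np.load(f'pics/{t}.npz')) for t in('f1','f2','c1','c2')}
S={n:cam(n) for n in('scene','side')}
pts={'chest':[('c1',(298.7,121.3)),('c2',(326.5,182)),('scene',(341.8,253)),('side',(317.6,240.8))],
'face':[('c1',(299.9,181.5)),('c2',(330,242.1)),('scene',(314.3,226.4)),('side',(288,236.2))],
'board':[('c1',(299.2,145)),('c2',(327.9,201.3)),('scene',(335.7,243.7)),('side',(306.2,239.9))],
'pull':[('f1',(329.4,167.7)),('f2',(299.1,232.6)),('scene',(164.1,294.9)),('side',(290.2,388))],
'front':[('f1',(333.6,149.2)),('f2',(301.4,206.2)),('scene',(174.9,315.3)),('side',(301.9,394.8))]}
al={**cs,**S}
for k,v in pts.items():
    print(k,tri([ray(al[n],p) for n,p in v]), tri([ray(al[n],p) for n,p in v[:2]])[0].round(1))
E
```

```text
chest (array([584.57670466,  45.42303198,  -3.93005579]), [4.4, 0.5, 3.4, 4.7]) [587.   45.1  15.7]
face (array([507.15536028,  41.28011289,  41.49360087]), [2.8, 1.0, 1.9, 1.8]) [511.1  41.8  58.7]
board (array([557.27806177,  46.19206704,   9.03192988]), [2.5, 2.3, 8.3, 6.0]) [557.   43.9   1.4]
pull (array([ 406.73065886, -316.96589143,   43.70764153]), [2.9, 0.6, 1.6, 2.5]) [ 409.3 -316.4   49.7]
front (array([ 429.86643064, -319.81471248,    0.77341604]), [3.1, 4.8, 1.2, 5.2]) [ 432.4 -320.6   -4.4]
```

View pics/m2.png

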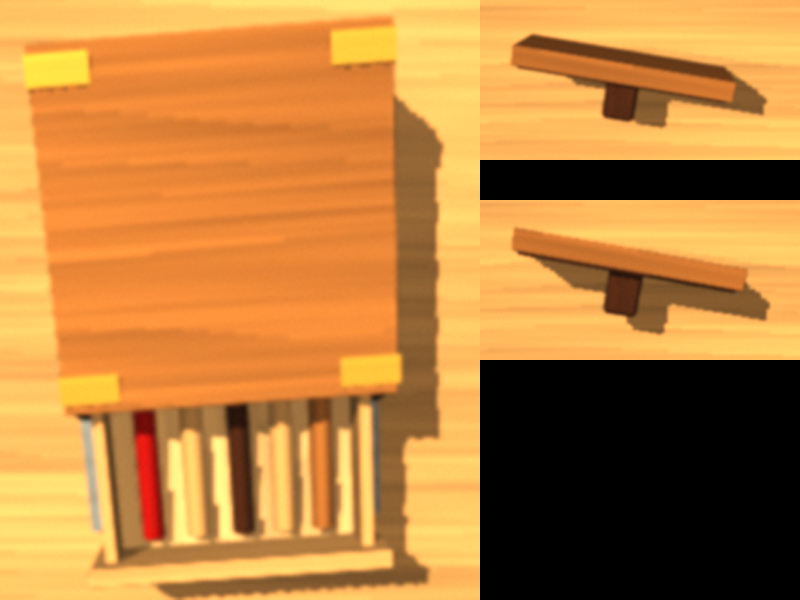

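```bash
python3 - <<'E'
from h import *
cs={t:(lambda z:(z['K'],z['d'],z['T']))(np.load(f'pics/{t}.npz')) for t in('f1','f2','c1','c2')}
def P(c,L,s,ox,oy,x0,y0,z): return np.array([onz(ray(cs[c],((x-x0)/s+ox,(y-y0)/s+oy)),z) for x,y in L])
yaw=lambda d:np.degrees(np.arctan2(d[1],d[0]))
T=P('c2',[(63,415),(400,393),(394,18),(25,45)],2.4,230,5,0,0,79)
print('top FL FR BR BL',T[:,:2].round(1).tolist(),'w',np.linalg.norm(T[0]-T[1]),np.linalg.norm(T[2]-T[3]),'d',np.linalg.norm(T[1]-T[2]))
print('yaws',yaw(T[0]-T[1])-90,yaw(T[3]-T[2])-90,yaw(T[2]-T[1]),yaw(T[3]-T[0]))
D=P('c2',[(90,583),(393,567)],2.4,230,5,0,0,75); print('face',D.round(1).tolist(),np.linalg.norm(D[0]-D[1]),yaw(D[0]-D[1])-90)
for c,L,y0,oy,ox in [('f2',[(513,45),(735,80),(513,66),(733,102)],0,170,210),('f1',[(515,229),(747,269),(513,250),(743,290)],200,110,240)]:
    F=P(c,L,1.6,ox,oy,480,y0,70); print(c,'mid',F.mean(0).round(1),'w',np.linalg.norm(F[0]-F[1]),np.linalg.norm(F[2]-F[3]),'yaw',yaw(F[0]-F[1])-90,yaw(F[2]-F[3])-90)
E
```

```text
top FL FR BR BL [[597.4, 134.1], [608.4, -36.7], [776.6, -24.4], [765.5, 144.5]] w 171.11346843541625 169.23189901229847 d 168.6073823031655
yaws 3.7045145106721833 3.7586010201697633 4.186124415785727 3.5465476014865693
face [[507.4, 124.1, 75.0], [516.4, -39.3, 75.0]] 163.60231875048007 3.1540354087647984
f2 mid [ 434.2 -319.9   70. ] w 166.78604413464402 167.13629960620975 yaw -9.060827436777558 -9.485412125376897
f1 mid [ 433.7 -319.9   70. ] w 167.14616916887948 167.26525399503993 yaw -9.379097226708538 -9.54811927304894
```

```bash
cat >> h.py <<'E'
YC=np.radians(3.8); O=np.array([586.2,47.4]); U=np.array([np.cos(YC),np.sin(YC)]); V=np.array([-U[1],U[0]])
def cp(s,l,z): return [*(O+s*U+l*V),z]
def rot(psi): return (R.from_euler('z',psi)*R.from_euler('x',np.pi)).as_quat()
def loc(p): d=np.array(p[:2])-O; return np.round([d@U,d@V,p[2]],1)
def rep(t=''):
    s=env.read_state(); f=s['force']; print(t,'t',round(s['time_s'],2),'chest',loc(s['tool_pos']),'F',np.round([f[:2]@U,f[:2]@V,f[2]],1),'w',round(s['width'],1),'g',round(s['grip_force'],1))
E
python3 - <<'E'
from h import *
q=rot(YC)
env.set_gripper(0); env.reach(cp(-120,0,200),q)
env.move_l(cp(-120,0,36),rate=120); rep('down')
print(env.move_l(cp(-70,0,36),rate=60,f_stop=None)); rep()
print(env.move_l(cp(-18,0,36),rate=60)); rep()
print(env.move_l(cp(4,0,36),rate=20,f_stop=15)); rep('pressed')
E
```

```text
down t 8.82 chest [-119.6    0.    36.5] F [1.4 0.7 0.4] w 0.7 g 0.0
False
 t 9.81 chest [-70.3  -0.   35.9] F [-0.4 -0.1  0.6] w 0.6 g 0.0
False
 t 10.82 chest [-17.4  -0.   36. ] F [-0.5  1.1 -0.3] w 0.4 g 0.1
True
pressed t 11.49 chest [-10.4   0.   35.3] F [-5.  -0.6  2.6] w 0.5 g 1.5
```

```bash
python3 - <<'E'
from h import *
env.hold(0.2); rep('settled')
for s in (-9.5,-8.5,-7.5):
    r=env.move_l(cp(s,0,36),rate=10,f_stop=16); env.hold(.15); rep(str((s,r)))
    if r: break
env.move_l(cp(-45,0,36),rate=150); env.move_l(cp(-110,0,260),rate=250); rep()
c=cam('wrist'); a=env.camera('wrist'); print(env.pinpoint('wrist','drawer_face')[:1],proj(c,[cp(0,0,44),cp(0,-82,75),cp(0,82,75),cp(16,-85,79),cp(16,85,79)]).round(0).tolist())
s=cam('side'); b=env.camera('side')
cv2.imwrite('pics/m3.png',cv2.convertScaleAbs(np.hstack([cv2.resize(a[0:300,120:520],(400,300)),cv2.resize(b[150:300,240:440],(400,300))]),alpha=1.5))
E
```

```text
settled t 11.69 chest [-10.3  -0.   35.1] F [-3.9  0.   3.5] w 0.2 g 2.0
(-9.5, False) t 12.11 chest [-10.3   0.   35.5] F [-5.5  0.  -0.8] w 0.0 g 2.5
(-8.5, False) t 12.51 chest [-10.   -0.   35.5] F [-7.2  0.4  0.9] w 0.1 g 3.5
(-7.5, False) t 12.91 chest [-9.5  0.  35.5] F [-9.8 -0.2  2.6] w 0.6 g 4.5
 t 14.39 chest [-110.2   -0.   259.1] F [-0.4  0.3 -0.1] w 0.6 g 0.0
[{'xy': [322.4, 105.4], 'confidence': 0.67}] [[317.0, 107.0], [408.0, 104.0], [227.0, 104.0], [413.0, 84.0], [221.0, 84.0]]
```

View pics/m3.png

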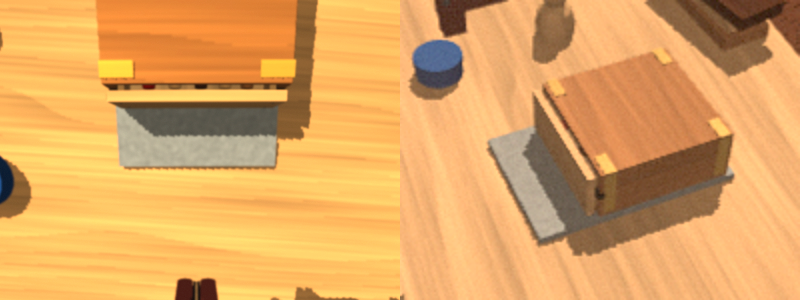

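Left: the strip of grey board is free, and the face's front edge is at row ~101 (home predicts 104) with the ~6 mm buffer gap behind it. Right: same, so the drawer is home. Now the grasp.

```bash
python3 - <<'E'
from h import *
psi=np.radians(-9.4); q=rot(psi); P=np.array([434,-320])-27*np.array([np.cos(psi),np.sin(psi)])
print(P)
env.reach([*P,170],q); env.set_gripper(60)
c=cam('wrist'); a=env.camera('wrist'); 
print([(r['xy'],r['confidence']) for r in env.pinpoint('wrist','pull_grip')[:2]],proj(c,[[*P,42]]))
env.move_l([*P,25],rate=90,f_stop=6); rep('down')
env.set_gripper(0); env.hold(.2); rep('grip'); print(env.read_state()['tool_pos'])
f0=env.read_state()['force']
env.move_l([*P,60],rate=60); env.hold(.3); rep('lift')
env.move_l([*P,160],rate=120); env.hold(.2); rep('up')
b=env.camera('scene'); d=env.camera('side')
cv2.imwrite('pics/m4.png',cv2.convertScaleAbs(np.hstack([cv2.resize(b[200:350,80:280],(400,300)),cv2.resize(d[280:460,200:440],(400,300))]),alpha=1.5))
E
```

```text
[ 407.36255164 -315.59019902]
[([314.4, 235.1], 0.71)] [[317.7630902  238.57197869]]
down t 18.82 chest [-202.2 -350.6   25.5] F [-0.1 -0.9 -0.8] w 59.9 g 0.0
grip t 19.64 chest [-202.5 -350.4   25. ] F [-0.7  1.2  0.9] w 25.6 g 30.0
[ 407.36468083 -315.60872539   25.03877929]
lift t 20.68 chest [-202.7 -350.2   59.7] F [-0.3 -0.4 -1.1] w 25.7 g 30.0
up t 21.86 chest [-202.8 -350.   159.2] F [ 0.1 -0.3 -2.2] w 26.0 g 30.0
```

View pics/m4.png

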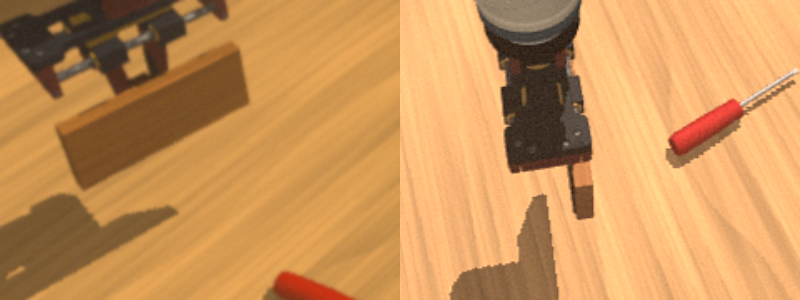

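The front is held level at (155,115), and the driver is untouched. Carry it over and set it on the board.

```bash
python3 - <<'E'
from h import *
q=rot(YC)
env.reach(cp(-50,0,170),q); env.hold(.2); rep('above')
env.move_l(cp(-46,0,44),rate=90); env.hold(.2); rep('low')
print(env.move_l(cp(-46,0,28),rate=10,f_stop=3.5)); rep('touch'); env.hold(.2); rep()
c=cam('wrist'); a=env.camera('wrist')
print(proj(c,[cp(0,-82,75),cp(0,82,75),cp(-11,-85,79),cp(-11,85,79)]).round(0).tolist())
b=env.camera('side')
cv2.imwrite('pics/m5.png',cv2.convertScaleAbs(np.hstack([cv2.resize(a[0:300,120:520],(400,300)),cv2.resize(b[150:300,240:440],(400,300))]),alpha=1.5))
E
```

```text
above t 23.58 chest [-50.1  -1.  170. ] F [-0.1 -0.  -1.4] w 25.9 g 30.0
low t 25.33 chest [-45.7  -0.   44.4] F [ 0.5 -0.7 -0.8] w 25.8 g 30.0
True
touch t 26.33 chest [-46.  -0.  34.] F [-0.9 -0.2  4.7] w 25.8 g 30.0
 t 26.53 chest [-46.1  -0.   34. ] F [-1.1  0.1  4.9] w 25.7 g 30.0
[[554.0, 232.0], [83.0, 232.0], [565.0, 266.0], [73.0, 266.0]]
```

View pics/m5.png

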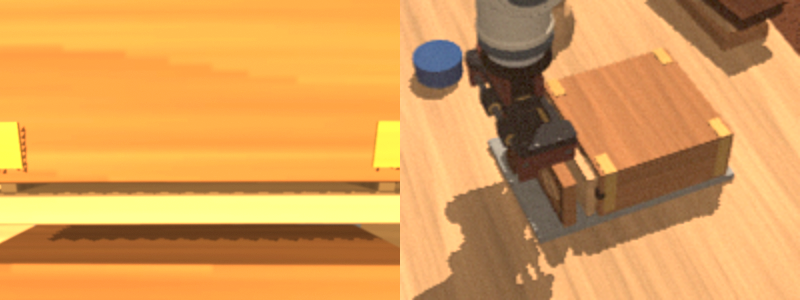

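Front edge (row ~264) and drawer face edge (row ~225) run parallel with a gap between; it stands on the board (touch at z 34.0, as expected). Check centring across the full width.

```bash
python3 - <<'E'
from h import *
env.move_l(cp(-46,0,34.2),rate=10); env.hold(.2); rep()
c=cam('wrist'); a=env.camera('wrist')
print(proj(c,[cp(0,-82,75),cp(0,82,75),cp(-11,-85,79),cp(-11,85,79),cp(16,-85,79),cp(16,85,79)]).round(0).tolist())
cv2.imwrite('pics/m6.png',cv2.resize(cv2.convertScaleAbs(a[100:340],alpha=1.5),(800,300)))
E
```

```text
t 27.09 chest [-46.    0.   34.1] F [-0.7  1.   0.7] w 25.9 g 30.0
[[554.0, 232.0], [83.0, 232.0], [565.0, 266.0], [73.0, 266.0], [580.0, 188.0], [58.0, 187.0]]
```

View pics/m6.png

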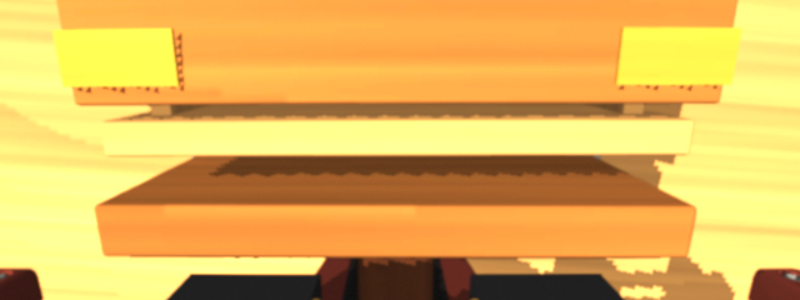

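Mid-columns: face 397.5, carcass 398, front 396.5 — centred within 0.5 mm, edges parallel. Press.

```bash
python3 - <<'E'
from h import *
r=env.move_l(cp(-38,0,34.2),rate=20,f_stop=6); rep(r)
r=env.move_l(cp(-28,0,34.2),rate=6,f_stop=7); rep(r)
def fu(n=8):
    L=[]
    for _ in range(n): env.hold(.04); s=env.read_state(); L.append([s['force'][:2]@U,s['force'][2]])
    return np.mean(L,0)
s=loc(env.read_state()['tool_pos'])[0]; print(fu())
for i in range(10):
    f=fu()
    print(round(s,2),f.round(1))
    if 9.2<-f[0]<11.5: break
    s+=np.clip((10.3+f[0])*.2,-.6,.6); env.move_l(cp(s,0,34.2),rate=8)
rep()
a=env.camera('wrist'); b=env.camera('side')
cv2.imwrite('pics/m7.png',cv2.convertScaleAbs(np.hstack([cv2.resize(a[100:340],(400,300)),cv2.resize(b[150:300,240:440],(400,300))]),alpha=1.5))
E
```

```text
True t 27.37 chest [-45.4  -0.   34. ] F [0.1 0.8 4.7] w 26.0 g 30.0
True t 28.12 chest [-45.3   0.   34.2] F [-1.5  0.3  3.6] w 25.8 g 30.0
[-0.75458586  4.93011206]
-45.3 [-0.9  5.4]
-44.7 [-1.9  6. ]
-44.1 [-3.7  7.7]
-43.5 [-5.5 10.6]
-42.9 [-7.2 12.4]
-42.3 [-9.  15.2]
-42.04 [-9.5 15.9]
 t 32.28 chest [-45.    0.   34.3] F [-9.3 -0.3 16.1] w 25.7 g 30.0
```

View pics/m7.png

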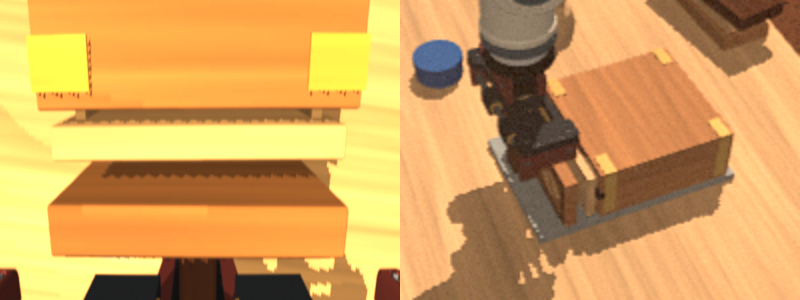

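The front hasn't advanced: the gap is still there (rows 160–205 left), and it is jamming on the grey board (Fz 16 N). I'll lift 2 mm, close the gap in the air, then set down and press.

```bash
python3 - <<'E'
from h import *
env.move_l(cp(-46,0,34.2),rate=20); env.move_l(cp(-46,0,36.5),rate=20); env.hold(.2); rep('lift')
r=env.move_l(cp(-28,0,36.5),rate=10,f_stop=4); rep(r); env.hold(.2); rep()
s=loc(env.read_state()['tool_pos'])[0]-.7
env.move_l(cp(s,0,36.5),rate=10); env.hold(.2); rep('back')
r=env.move_l(cp(s,0,32),rate=6,f_stop=3); rep(r)
z=env.read_state()['tool_pos'][2]+.2
env.move_l(cp(s,0,z),rate=6); env.hold(.3); rep('set')
E
```

```text
lift t 33.2 chest [-46.1   0.   36.3] F [-0.9 -0.5 -1.8] w 25.7 g 30.0
True t 34.48 chest [-33.5  -0.1  35.8] F [-0.4  0.  -1.6] w 25.6 g 30.0
 t 34.67 chest [-33.8  -0.1  35.5] F [ 0.1  0.8 -0.4] w 25.9 g 30.0
back t 35.14 chest [-34.5  -0.   36.5] F [-0.2 -0.8 -1.4] w 25.9 g 30.0
True t 35.62 chest [-34.5   0.   34.3] F [-1.4  0.2  3.7] w 26.0 g 30.0
set t 36.25 chest [-34.5   0.   34.4] F [-0.4 -0.8 -0.1] w 25.9 g 30.0
```

```bash
python3 - <<'E'
from h import *
def fu(n=7):
    L=[]
    for _ in range(n): env.hold(.04); s=env.read_state(); L.append([s['force'][:2]@U,s['force'][2],*loc(s['tool_pos'])])
    return np.mean(L,0)
s=-34.5; z=34.4
for i in range(18):
    f=fu(); print(round(s,2),round(z,2),f.round(1))
    if 9.3<-f[0]<11.2 and -1<f[1]<3.5: break
    s+=np.clip((10.3+f[0])*.2,-.6,.6)
    if f[1]>2.5: z+=min(.4,(f[1]-1)*.1)
    if f[1]<-1.: z-=.1
    env.move_l(cp(s,0,z),rate=8)
rep()
a=env.camera('wrist'); b=env.camera('side')
cv2.imwrite('pics/m8.png',cv2.convertScaleAbs(np.hstack([cv2.resize(a[100:340],(400,300)),cv2.resize(b[150:300,240:440],(400,300))]),alpha=1.5))
E
```

```text
-34.5 34.4 [  0.4  -0.3 -34.5   0.   34.4]
-33.9 34.4 [ -1.    1.2 -34.    0.   34.4]
-33.3 34.4 [ -1.8   1.9 -33.4   0.   34.4]
-32.7 34.4 [ -5.3   5.3 -33.4   0.   34.4]
-32.1 34.8 [ -5.3   1.4 -33.   -0.1  34.4]
-31.5 34.8 [ -6.8   3.  -32.8  -0.1  34.4]
-30.9 35.0 [ -7.    1.7 -32.5  -0.1  34.4]
-30.3 35.0 [ -8.    3.4 -32.3  -0.1  34.4]
-29.85 35.24 [ -8.4   2.2 -32.2  -0.1  34.5]
-29.48 35.24 [ -9.2   3.  -32.1  -0.1  34.5]
-29.25 35.44 [ -9.3   1.6 -32.1  -0.1  34.5]
 t 41.96 chest [-32.   -0.1  34.5] F [-9.6 -2.1  1.7] w 25.5 g 30.0
```

View pics/m8.png

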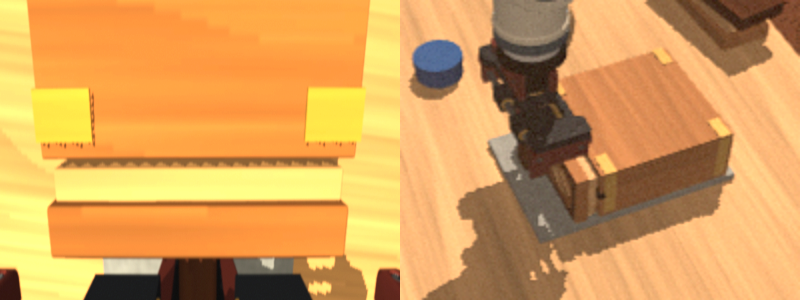

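The front is flat against the face with no gap (seam at row ~203), parallel and centred (mid-columns 198 and 198). The tin is untouched. A small nudge to 10 N, then hand in.

```bash
python3 - <<'E'
from h import *
env.move_l(cp(-28.85,0,35.44),rate=8)
L=[]
for _ in range(12): env.hold(.05); L.append(env.read_state()['force'])
f=np.mean(L,0); print(f[:2]@U,f[:2]@V,f[2]); rep()
if 8.8<-(f[:2]@U)<12: print(env.sign_off())
E
```

```text
-10.18054217970296 -1.698104810090386 2.467054910575775
 t 42.91 chest [-31.9  -0.1  34.5] F [-10.9  -1.9   2. ] w 25.9 g 30.0
the job is handed in; nothing more can be done
None
```

The drawer is pushed home, and the carved front stands on the grey board, flat against the drawer's face and centred within about 0.5 mm; I handed the job in at 42.9 s, still pressing at about 10 N.

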